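# Set the levelling foot of the glass bathroom shelf

## Robot

A 7-joint arm with a two-finger parallel gripper is mounted at the origin on the work surface. World frame = base frame: x ahead of the robot, y to its left, z up, the work surface at z = 0. Lengths are in m, angles in rad, forces in N, time in s.
With the tool pointing down it reaches from about 0.425 to 0.925 m from the base axis. Payload 6.8 kg.
Tool frame: the origin (TCP) lies on the centre line of the jaws, within the pads' length; the fingertips stand 25 mm ahead of it and the grasp point (between the pads) lies 6 mm ahead of it (env.tip_reach is the distance from the TCP to the fingertips, in m); x points along the fingers, y is the direction in which the jaws open and shut, and the axes are right-handed (so a half turn about x gives the same grasp; the last joint's range is limited). The gripper opens to 85 mm and grips with 20 to 120 N. Pads are 22 mm wide; open, the fingers measure 114 mm over their backs; the gripper's body (76 mm by 85 mm) begins 54 mm behind the grasp point. The pads swing forward as they close: fully open they stand 13 mm farther back than shut.
Start: joints at [1.117, 0.477, 0.022, 1.555, -0.011, 1.109, -0.083], TCP at [0.229, -0.635, 0.219] pointing down, gripper open.
Joint ranges: [-2.96, 2.96], [-0.34, 2.1], [-1.41, 1.46], [0.24, 2.44], [-1.37, 4.51], [0.17, 1.92], [-2.96, 2.96]. Speed limits (rad/s): [2.39, 2.39, 3.14, 3.14, 3.14, 3.14, 3.14].

## Interface

Orientations are given as a rotation vector (axis times angle).
In Python, from rig import status, eyes, job, env gives the robot as it stands.
- The arm moves only by the tool servo_tool, never from a script. Its argument "motion" is a list that holds one entry, the list of rows, each a list of 7 numbers: the gripper's target within -1 to 1 (shut at 1, half-way at 0, fully open at -1), then the shift along the tool's x, y, z in mm, then the turn, a rotation vector about the tool's x, y, z in rad. A call has 1 to 10 rows; each row is the pose to reach, as a shift and turn from the pose commanded when the call began, along the tool's axes at that moment; what a row does not reach only later rows make up. A row lasts 1/10 s, in which the tool goes at most 50 mm and 8.59 degrees, less where a joint would pass 70% of its speed; a pose out of reach is approached as far as the arm can. A call with a gripper value outside its range is refused whole. The fingers move at their own pace and stop on an object; "squeeze" is the grip in N (left out, the last holds). Time passes only in rows, so rows that repeat a pose let the fingers close. It gives the time, the measured TCP pose, the force and the opening at its end, in the units of the state.
- status.read_state(): the state, without advancing time (a new reading comes with each control period).
- eyes.read_camera(name): name is "side" or "top"; returns (picture, depth): 384x512x3 uint8, red, green, blue; 384x512 float32, m along the optical axis (not along the pixel's ray), 0 where there is no reading.
- eyes.camera_model(name): a dict with "fx", "fy", "cx", "cy" (pixels), "eye" and "attitude" of the camera in the world. Camera axes: x right, y up, looking along -z (the intrinsics and any distortion apply to the point x, -y, -z); pixel columns grow to the right and rows downward; lengths in m; the calibration is good to about 2 mm. A picture is of the moment at which its call begins. camera_model takes no time and is no camera call.
- job.finish_job(): hands the job in, once; it reports no verdict.
The state is a dict: "t": time; "joint_pos": joint angles; "joint_vel": joint speeds; "joint_efforts": joint torques, N m; "eef_pos": TCP position; "tool_rot": TCP orientation; "wrist_force": force on the tool from outside, world axes, zero at the start; "ft_torque": the same for the moment, N m; "grip_width": finger opening in m.
Only numpy, scipy, OpenCV 4.12 (cv2) and the standard library are available. Lean on these libraries where they do the work, as an engineer would, in place of code of your own. Each camera call takes 0.05 s, during which the arm holds its last target. There are 200 camera calls.

## Task

One of the two levelling feet on the low glass shelf has a wing nut jammed down on its screw. Loosen that wing nut about 60 degrees anticlockwise (seen from above), then turn the short bar on top of the screw clockwise until the bar lies in line with the long side of the foot's base plate. Then turn the wing nut clockwise again until it is tight, its wings square across the plate, with the bar still in line, and let go.

Things in the scene. Friction and masses are not known exactly. Their poses are not given: they have to be found in the camera images.
- nut_grip (a point): Centre of the black wing nut, on its upright axis, half-way up its 18 mm tall hub, 31 mm above the glass, 25 mm above the 120 x 46 mm base plate. x along the wings (86 mm tip to tip), y square to the hub's two flat sides, 44 mm apart and 32 mm long; turns with the nut. The screw's bar stands above it, ending 39 mm above this point. The other foot has a round flange and domed cap, no wings.
- wing_nut (a joint): Angle of the wing nut in rad: 0 = tight against its stop, wings square across the base plate; grows as it is turned anticlockwise seen from above (loosened), to a stop at 1.4. Starts at 0 to 0.08. Stays where it is left, friction about 0.1 N m. Does not rise or sink as it turns.
- bar_grip (a point): Grip point on the steel bar atop the screw, on the nut's axis, 30 mm above the nut's centre. The bar is 28 mm long, 10 mm thick and 22 mm tall: its top 9 mm above this point, its underside 13 mm below and 8 mm above the nut; its corners reach 15 mm from the axis, so fingers on the nut's flats pass it. x along the bar, y across its 10 mm thickness; turns with the screw.
- screw (a joint): Angle of the adjuster screw in rad: 0 = bar in line with the long side of the base plate; grows anticlockwise seen from above; stops at -0.5 and 1.5. Starts at 0.6 to 1.2, so it is turned clockwise to 0. Stays where it is left, friction about 0.08 N m. Does not rise or sink as it turns, and turns independently of the nut.

How it is judged:
On the way, in this order (a step that is already met when the one before it is completed fails the run):
1. the wing nut is loosened by at least 0.7 rad (40 degrees) while the screw's bar has not yet been turned (value of joint wing_nut above 0.7 rad and value of joint screw above 0.5 rad), for 0.2 s.
2. with the nut still loose (over 0.5 rad), the screw's bar is brought in line with the base plate within 12 degrees (value of joint screw between -0.21 and 0.21 rad and value of joint wing_nut above 0.5 rad), for 0.2 s.
3. the nut is tight again (within 10 degrees of its stop) with the bar still in line (value of joint screw between -0.21 and 0.21 rad and value of joint wing_nut below 0.17 rad), for 0.2 s.
At the end, for the whole second after the job is handed in: The wing nut is back within 0.17 rad (10 degrees) of its tight stop, the screw's bar is in line with the long side of the base plate within 0.21 rad (12 degrees), and both are at rest (all of step 3 and velocity of joint wing_nut between -0.1 and 0.1 rad/s and velocity of joint screw between -0.1 and 0.1 rad/s); the robot touches nothing.
It also fails if it takes over 54 s, if anything falls off the work surface, if the arm or the gripper's body presses on something with over 40 N, if the wrist force passes 120 N, or if a joint passes its speed limit or range.

## Working session

There is one attempt and no reset: what is moved stays moved. The work goes in short steps, Python scripts to look and compute and a tool call to move; the robot and the scene stay as the last step left them, time stands still between calls to the robot, and variables do not carry over. Pictures are saved under pics/ and viewed, about 8 in all and at most 12, crops included, and the job is handed in when it is done.

Besides the shell and the picture viewer there is one more tool, called after "Request:" by a JSON object that holds its "op" and its "data", one argument or row to a line. servo_tool: Moves the arm, as the interface text tells. Its arguments: {"type":"object","properties":{"motion":{"type":"array"},"squeeze":{"type":"number"}},"required":["motion"]}

```bash
ls; mkdir -p pics; cat > h.py <<'E'
import numpy as np, cv2
from scipy.spatial.transform import Rotation as R
from rig import status, eyes, job, env
def pt(m,u,v,d):
    p=np.array([(u-m['cx'])/m['fx']*d,-(v-m['cy'])/m['fy']*d,-d])
    A=np.array(m['attitude'],float)
    Rm=A if A.shape==(3,3) else R.from_rotvec(A).as_matrix()
    return Rm@p+np.array(m['eye'])
E
python3 - <<'E'
from h import *
s=status.read_state(); print(s)
for n in('top','side'):
    p,d=eyes.read_camera(n); m=eyes.camera_model(n); print(n,m)
    cv2.imwrite(f'pics/{n}0.png',p[:,:,::-1]); np.save(f'{n}0.npy',d)
E
```

```text
pics
{'t': 0.0, 'joint_pos': array([ 1.1169266 ,  0.47781501,  0.0223552 ,  1.55643465, -0.01150313,
        1.10928003, -0.08309908]), 'joint_vel': array([ 0.00123014, -0.00118821,  0.00157453,  0.00212687,  0.00130237,
        0.00026315,  0.00135195]), 'joint_efforts': array([-4.41668290e-04, -5.96456659e+01,  1.60784461e+00, -2.81203544e+01,
        1.24589272e-02,  9.37049626e-03,  2.38308394e-05]), 'eef_pos': array([ 0.2285458 , -0.63449413,  0.21832312]), 'tool_rot': array([ 2.03379895,  0.35705664, -2.03472228]), 'wrist_force': array([ 0.04975399, -0.0303968 , -0.55183178]), 'ft_torque': array([-0.00734639,  0.00663579, -0.01448642]), 'grip_width': 0.08559537610314605}
top {'fx': 414.56445038873045, 'fy': 414.56445038873045, 'cx': 251.22593744959198, 'cy': 184.42103867727076, 'eye': array([0.44445099, 0.03758554, 0.78491875]), 'attitude': array([ 0.10813414, -0.14472695, -1.59154611])}
side {'fx': 444.9968909394211, 'fy': 444.9968909394211, 'cx': 246.9557512447166, 'cy': 193.432106471322, 'eye': array([ 0.12189375, -0.37690805,  0.43193417]), 'attitude': array([ 1.02433189, -0.43136743, -0.74431111])}
```

View pics/top0.png

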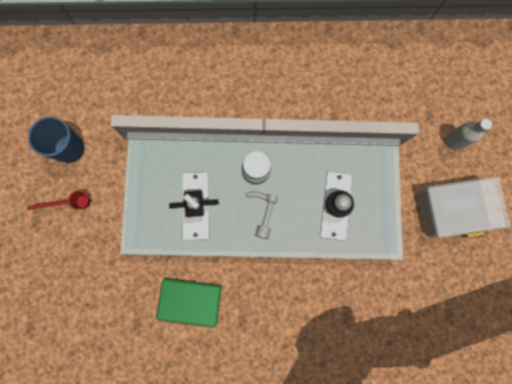

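View pics/side0.png

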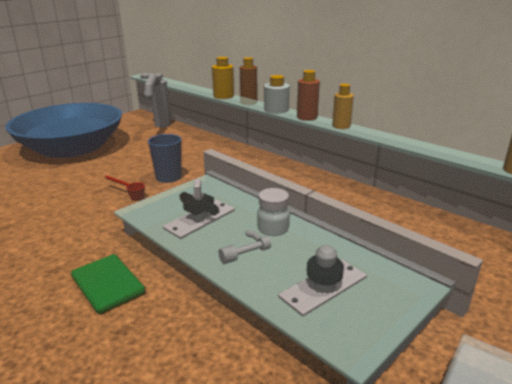

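The top view shows the winged foot at about (195,204), its plate running up the image. The round decoy is at (340,204). I'll enlarge the winged foot.

```bash
python3 - <<'E'
from h import *
p=cv2.imread('pics/top0.png'); d=np.load('top0.npy'); m=eyes.camera_model('top')
c=cv2.resize(p[160:250,150:240],None,fx=6.5,fy=6.5,interpolation=cv2.INTER_CUBIC)
cv2.imwrite('pics/c1.png',c)
for u,v in [(195,178),(195,237),(173,205),(216,202),(190,200),(196,202),(193,210),(225,180),(225,230)]:
    print(u,v,d[v,u],pt(m,u,v,d[v,u]).round(4))
E
```

```text
195 178 0.7416428 [0.5767 0.1193 0.0527]
195 237 0.7265342 [0.472  0.1199 0.0511]
173 205 0.70300806 [0.5256 0.1533 0.0827]
216 202 0.7054795 [0.529  0.0805 0.0826]
190 200 0.67456526 [0.5296 0.1208 0.113 ]
196 202 0.67313385 [0.526  0.111  0.1141]
193 210 0.69992644 [0.516  0.1193 0.0852]
225 180 0.7491225 [0.573  0.066  0.0459]
225 230 0.73653 [0.4832 0.0675 0.0441]
```

View pics/c1.png

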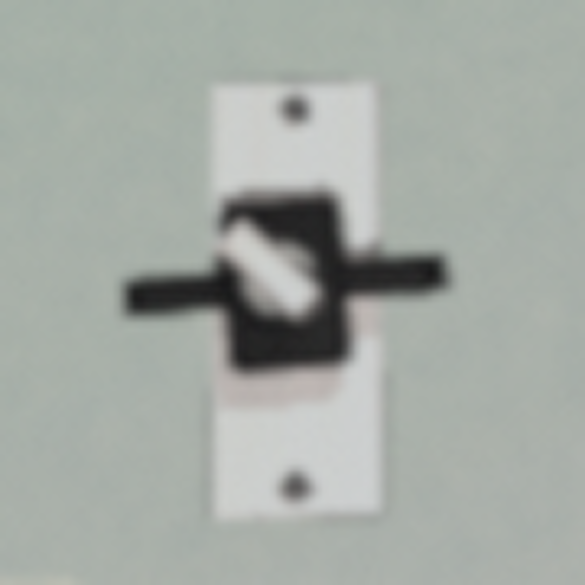

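The crop shows the wing tips at about (169.5,205.7) and (218.5,201.8), and the bar running from upper left to lower right, about +45° anticlockwise from the plate's long side. The heights fit: glass 0.045, nut top 0.085, bar top 0.114.

```bash
python3 - <<'E'
from h import *
d=np.load('top0.npy'); m=eyes.camera_model('top')
def atz(x,y,z):
    u,v=150+(x+.5)/6.5-.5,160+(y+.5)/6.5-.5
    a,b=pt(m,u,v,.5),pt(m,u,v,1.); return a+(b-a)*(z-a[2])/(b[2]-a[2])
W=[atz(127,297,.0825),atz(445,272,.0825)]; P=[atz(*q,.0515) for q in[(210,85),(375,83),(382,515),(213,518)]]
H=[atz(*q,.085) for q in[(222,205),(335,195),(350,358),(232,367)]]; B=[atz(230,228,.1145),atz(310,312,.1145)]
for n,q in zip('WPHB',(W,P,H,B)): print(n,np.mean(q,0).round(4),[np.linalg.norm(q[i]-q[i-1]).round(4) for i in range(len(q))])
ang=lambda v:np.degrees(np.arctan2(v[1],v[0])).round(1)
print('wing',ang(W[0]-W[1]),'plate',ang(P[0]-P[3]),ang(P[1]-P[2]),'hub y',ang(H[0]-H[3]),ang(H[1]-H[2]),'bar',ang(B[0]-B[1]))
s=status.read_state(); T=R.from_rotvec(s['tool_rot']).as_matrix(); print(T.round(3),'yaw of tool y',ang(T[:,1]),env.tip_reach)
c=np.array([*np.mean(W,0)[:2],.076+.006]); print('shift tool mm',(T.T@(c-s['eef_pos'])*1000).round(1))
E
```

```text
W [0.5276 0.1185 0.0825] [np.float64(0.083), np.float64(0.083)]
P [0.5277 0.1197 0.0515] [np.float64(0.1186), np.float64(0.0455), np.float64(0.1185), np.float64(0.0454)]
H [0.5283 0.1186 0.085 ] [np.float64(0.0426), np.float64(0.0296), np.float64(0.043), np.float64(0.0306)]
B [0.5276 0.1188 0.1145] [np.float64(0.0293), np.float64(0.0293)]
wing 93.2 plate 0.4 0.4 hub y 3.5 4.8 bar 42.6
[[-0.001  0.339 -0.941]
 [ 0.002 -0.941 -0.339]
 [-1.    -0.002  0.   ]] yaw of tool y -70.2 0.025
shift tool mm [ 137.3 -606.9 -536.6]
```

Both estimates of the centre agree at about (0.5277, 0.1188). The nut's yaw is about 3° off the plate's and the bar is at about 42°. I'll approach by way of (0.5, -0.3).

Request:
{"op": "servo_tool", "data": {
  "motion": [
    [[-1, 0, -222, -368, -0.6, 0, 0], [-1, 0, -222, -368, -0.6, 0, 0], [-1, 0, -222, -368, -0.6, 0, 0], [-1, 0, -222, -368, -0.6, 0, 0], [-1, 0, -222, -368, -0.6, 0, 0], [-1, 0, -222, -368, -0.6, 0, 0], [-1, 0, -222, -368, -0.6, 0, 0], [-1, 0, -222, -368, -0.6, 0, 0], [-1, 0, -222, -368, -0.6, 0, 0], [-1, 0, -222, -368, -0.6, 0, 0]]
  ],
  "squeeze": 40
}}

```text
t: 1.1
eef_pos: [0.5033, -0.2956, 0.2192]
tool_rot: [1.65, 0.854, -1.645]
wrist_force: [-1.0, -0.2, 0.3]
grip_width: 0.0854
```

```bash
cat > go.py <<'E'
import sys
from h import *
# go.py z yaw_deg -> shift/turn in tool axes
s=status.read_state(); T=R.from_rotvec(s['tool_rot']).as_matrix()
z,yaw=map(float,sys.argv[1:3]); yw=np.radians(yaw)
G=np.array([[0,np.cos(yw),-np.sin(yw)],[0,np.sin(yw),np.cos(yw)],[-1,0,0]]); G[:,2]=np.cross(G[:,0],G[:,1])
print('t',s['t'].__round__(2),'pos',s['eef_pos'].round(4),'yaw',np.degrees(np.arctan2(T[1,1],T[0,1])).round(1),'j',s['joint_pos'].round(2),'F',s['wrist_force'].round(1),'w',round(s['grip_width'],4))
print('shift',(T.T@(np.array([.5277,.1188,z])-s['eef_pos'])*1000).round(1),'turn',R.from_matrix(T.T@G).as_rotvec().round(3))
E
python3 go.py .18 3.2
```

```text
t 1.1 pos [ 0.5033 -0.2956  0.2192] yaw -35.3 j [ 0.64  0.34 -0.26  1.77  0.1   1.05 -0.28] F [-1.  -0.2  0.3] w 0.0854
shift [  40.3 -219.5 -352.3] turn [-0.672 -0.003 -0.001]
```

Request:
{"op": "servo_tool", "data": {
  "motion": [
    [[-1, 40, -219.5, -352, -0.672, 0, 0], [-1, 40, -219.5, -352, -0.672, 0, 0], [-1, 40, -219.5, -352, -0.672, 0, 0], [-1, 40, -219.5, -352, -0.672, 0, 0], [-1, 40, -219.5, -352, -0.672, 0, 0], [-1, 40, -219.5, -352, -0.672, 0, 0], [-1, 40, -219.5, -352, -0.672, 0, 0], [-1, 40, -219.5, -352, -0.672, 0, 0], [-1, 40, -219.5, -352, -0.672, 0, 0], [-1, 40, -219.5, -352, -0.672, 0, 0]]
  ]
}}

```text
t: 2.1
eef_pos: [0.5272, 0.1154, 0.1789]
tool_rot: [1.171, 1.235, -1.171]
wrist_force: [0.8, -0.6, 0.2]
grip_width: 0.0853
```

```bash
python3 go.py .085 3.2; python3 - <<'E'
from h import *
p,d=eyes.read_camera('side'); cv2.imwrite('pics/s1.png',cv2.resize(p[100:290,90:340,::-1],None,fx=3,fy=3,interpolation=cv2.INTER_CUBIC))
E
```

```text
t 2.1 pos [0.5272 0.1154 0.1789] yaw 3.0 j [ 0.13  0.35 -0.56  1.89  0.22  0.96 -0.48] F [ 0.8 -0.6  0.2] w 0.0853
shift [93.9  0.8 -3.3] turn [-0.004 -0.001  0.001]
```

View pics/s1.png

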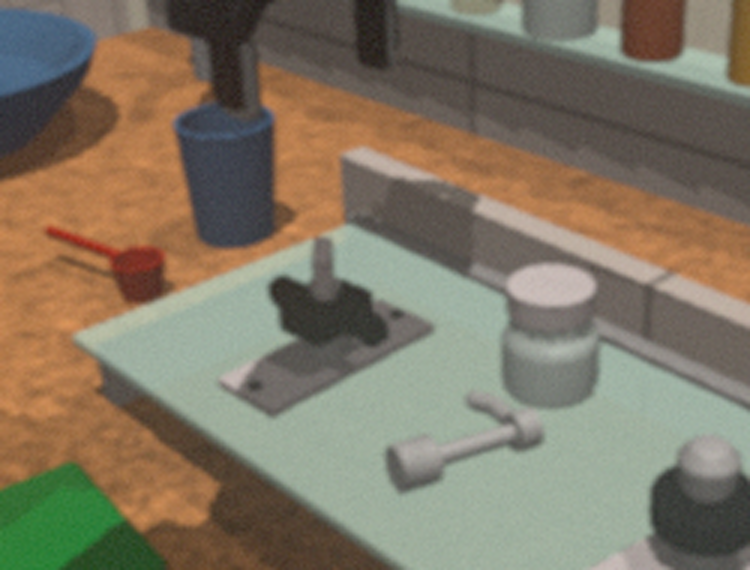

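The side view shows the jaws above the foot with the fingers fore and aft. The right fingertip is at crop (375,62), i.e. pixel (215,120). I'll check how high the open tips sit.

```bash
python3 - <<'E'
from h import *
p,d=eyes.read_camera('side'); m=eyes.camera_model('side')
for u in(213,216,219):
  for v in range(112,126,2): print(u,v,p[v,u].mean().round(),pt(m,u,v,d[v,u]).round(3))
E
python3 go.py .084 3.2
```

```text
213 112 44.0 [0.573 0.119 0.221]
213 114 37.0 [0.57  0.116 0.219]
213 116 38.0 [0.571 0.119 0.215]
213 118 44.0 [0.569 0.116 0.212]
213 120 36.0 [0.571 0.119 0.208]
213 122 60.0 [0.569 0.117 0.206]
213 124 77.0 [0.911 0.494 0.028]
216 112 35.0 [0.571 0.111 0.223]
216 114 38.0 [0.569 0.109 0.221]
216 116 45.0 [0.571 0.112 0.216]
216 118 30.0 [0.571 0.112 0.213]
216 120 43.0 [0.57 0.11 0.21]
216 122 44.0 [0.571 0.112 0.207]
216 124 77.0 [0.91  0.481 0.031]
219 112 41.0 [0.57  0.103 0.225]
219 114 42.0 [0.571 0.104 0.221]
219 116 45.0 [0.57  0.104 0.218]
219 118 44.0 [0.571 0.104 0.215]
219 120 43.0 [0.571 0.105 0.211]
219 122 44.0 [0.57  0.104 0.209]
219 124 72.0 [0.909 0.468 0.034]
t 2.2 pos [0.5276 0.111  0.1789] yaw 2.6 j [ 0.13  0.35 -0.55  1.89  0.23  0.96 -0.48] F [-0.8 -0.  -0.4] w 0.0851
shift [94.8  0.5 -7.8] turn [-0.01   0.001  0.001]
```

```bash
python3 - <<'E'
from h import *
p,d=eyes.read_camera('side'); m=eyes.camera_model('side')
A=R.from_rotvec(m['attitude']).as_matrix()
def proj(P):
    q=A.T@(np.array(P)-m['eye']); return (m['cx']+m['fx']*q[0]/-q[2], m['cy']-m['fy']*q[1]/-q[2], -q[2])
print('bar top',proj([.5277,.1188,.1145]),'tip exp',proj([.57,.115,.154]), 'TCP',proj([.5277,.113,.179]))
for u,v in[(197,182),(197,186),(190,205),(165,225),(272,200)]: print(u,v,pt(m,u,v,d[v,u]).round(3))
s=status.read_state();print(s['t'],s['eef_pos'],s['joint_vel'].round(3))
cv2.imwrite('pics/s2.png',cv2.resize(p[:250,90:340,::-1],None,fx=2.4,fy=2.4))
E
```

```text
bar top (np.float64(195.98241238196354), np.float64(183.09582083632824), np.float64(0.7101273222954735)) tip exp (np.float64(215.73299855596267), np.float64(153.02071823022385), np.float64(0.7164220375486551)) TCP (np.float64(195.63745498959148), np.float64(146.29316155099502), np.float64(0.6763485547931357))
197 182 [0.529 0.118 0.116]
197 186 [0.521 0.109 0.115]
190 205 [0.508 0.114 0.085]
165 225 [0.474 0.139 0.052]
272 200 [0.576 0.001 0.107]
2.25 [0.52778801 0.11021248 0.17895749] [ 0.014 -0.005  0.003  0.001 -0.001 -0.002 -0.002]
```

View pics/s2.png

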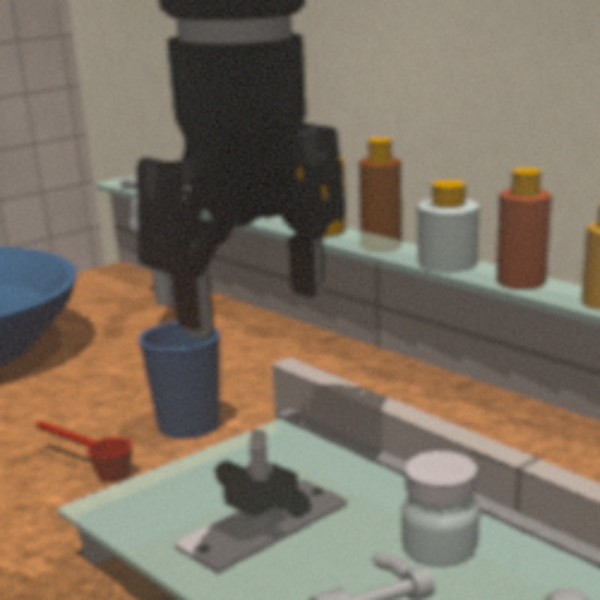

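The scene points agree between the two cameras: the bar top reads 0.116 from the side. But the fingertips, at crop (305,292) and (205,335), read well above where the state puts them. I'll check both tips and the table height.

```bash
python3 - <<'E'
from h import *
p,d=eyes.read_camera('side'); m=eyes.camera_model('side')
print('table',[pt(m,u,v,d[v,u]).round(3) for u,v in[(60,240),(150,330),(60,340)]])
print('left',[(v,pt(m,174,v,d[v,174]).round(3)) for v in range(128,144,3)])
print('palm',[(v,pt(m,190,v,d[v,190]).round(3)) for v in range(60,104,8)])
pt_,dt=eyes.read_camera('top'); mt=eyes.camera_model('top')
print('toptable',[pt(mt,u,v,dt[v,u]).round(3) for u,v in[(60,300),(100,330)]])
A=R.from_rotvec(mt['attitude']).as_matrix();q=A.T@(np.array([.5277,.11,.2])-mt['eye']);print(mt['cx']-mt['fx']*q[0]/q[2],mt['cy']+mt['fy']*q[1]/q[2])
s=status.read_state();print(s['eef_pos'],s['joint_pos'])
E
```

```text
table [array([0.368, 0.305, 0.002]), array([0.347, 0.015, 0.002]), array([0.258, 0.086, 0.001])]
left [(128, array([0.48 , 0.099, 0.224])), (131, array([0.479, 0.099, 0.22 ])), (134, array([ 0.122, -0.377,  0.432])), (137, array([0.478, 0.099, 0.212])), (140, array([0.479, 0.101, 0.207])), (143, array([0.651, 0.331, 0.091]))]
palm [(60, array([0.518, 0.1  , 0.31 ])), (68, array([0.515, 0.097, 0.301])), (76, array([0.507, 0.089, 0.292])), (84, array([0.509, 0.092, 0.281])), (92, array([0.513, 0.099, 0.268])), (100, array([0.912, 0.587, 0.077]))]
toptable [array([0.366, 0.371, 0.   ]), array([0.312, 0.297, 0.001])]
190.00721891719726 193.63594535319126
[0.52791882 0.11010196 0.17916602] [ 0.13080039  0.35247912 -0.55399916  1.89210493  0.22486304  0.958991
 -0.4821223 ]
```

Table height reads 0 in both cameras. The tips (0.206) and palm (about 0.265) both put the gripper about 39 mm higher than the reported z. I'll trust the cameras, come down in two stages and re-measure, fixing y on the way.

Request:
{"op": "servo_tool", "data": {
  "motion": [
    [[-1, 30, 0.5, -8.5, 0, 0, 0], [-1, 60, 0.5, -8.5, 0, 0, 0], [-1, 80, 0.5, -8.5, 0, 0, 0], [-1, 80, 0.5, -8.5, 0, 0, 0], [-1, 80, 0.5, -8.5, 0, 0, 0]]
  ]
}}

```text
t: 2.85
eef_pos: [0.5281, 0.12, 0.0997]
tool_rot: [1.175, 1.23, -1.176]
wrist_force: [0.8, 0.6, -0.3]
grip_width: 0.0851
```

```bash
python3 - <<'E'
from h import *
p,d=eyes.read_camera('side'); m=eyes.camera_model('side')
vv,uu=np.mgrid[60:230,140:250]
X=np.array([pt(m,u,v,d[v,u]) for u,v in zip(uu.ravel(),vv.ravel())])
for n,lo,hi in(('right',.56,.60),('left',.455,.495)):
    k=(X[:,0]>lo)&(X[:,0]<hi)&(X[:,1]>.07)&(X[:,1]<.16)&(X[:,2]>.09)&(X[:,2]<.16)
    print(n,k.sum(),np.percentile(X[k],[1,10,50,90,99],axis=0).round(4).tolist())
cv2.imwrite('pics/s3.png',cv2.resize(p[60:260,110:310,::-1],None,fx=3,fy=3,interpolation=cv2.INTER_CUBIC))
E
python3 go.py .043 3.2
```

```text
right 255 [[0.5691, 0.1101, 0.1264], [0.5703, 0.1112, 0.1305], [0.5715, 0.1178, 0.1439], [0.5778, 0.13, 0.1567], [0.5854, 0.1327, 0.1597]]
left 273 [[0.4712, 0.1061, 0.1268], [0.4721, 0.1067, 0.1324], [0.4774, 0.1108, 0.1451], [0.4836, 0.1213, 0.157], [0.4863, 0.1247, 0.1598]]
t 2.9 pos [0.5287 0.1204 0.1004] yaw 2.6 j [ 0.08  0.46 -0.52  1.95  0.31  0.81 -0.57] F [ 0.4 -0.4  0.3] w 0.0853
shift [57.4 -1.2  1.6] turn [-0.01  -0.    -0.001]
```

View pics/s3.png

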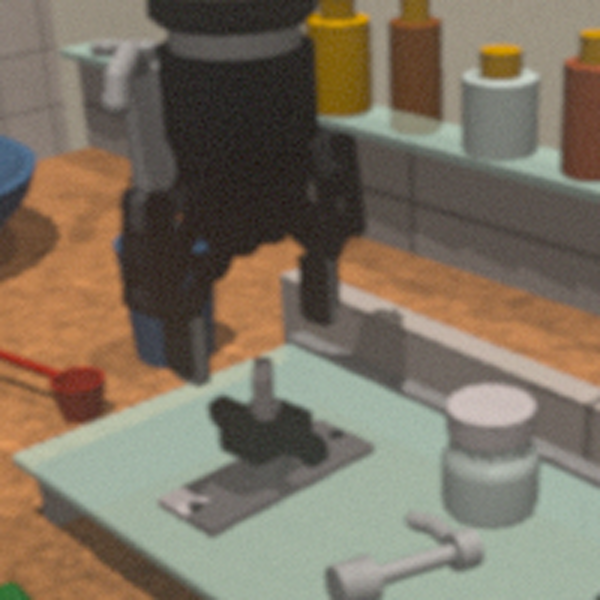

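The side view shows both tips clear and straddling the bar's axis. The 39 mm height offset is confirmed, and x and y agree. Going down onto the nut.

Request:
{"op": "servo_tool", "data": {
  "motion": [
    [[-1, 25, -1, 1, -0.01, 0, 0], [-1, 45, -1, 1, -0.01, 0, 0], [-1, 57, -1, 1, -0.01, 0, 0], [-1, 57, -1, 1, -0.01, 0, 0], [0, 57, -1, 1, -0.01, 0, 0], [0, 57, -1, 1, -0.01, 0, 0], [0.2, 57, -1, 1, -0.01, 0, 0], [0.2, 57, -1, 1, -0.01, 0, 0]]
  ]
}}

```text
t: 3.7
eef_pos: [0.5293, 0.1202, 0.0439]
tool_rot: [1.17, 1.233, -1.164]
wrist_force: [3.0, -0.9, 5.9]
grip_width: 0.0434
```

```bash
python3 - <<'E'
from h import *
p,d=eyes.read_camera('side')
cv2.imwrite('pics/s4.png',cv2.resize(p[60:260,110:310,::-1],None,fx=3,fy=3,interpolation=cv2.INTER_CUBIC))
E
python3 go.py .043 3.2
```

```text
t 3.75 pos [0.5293 0.1202 0.0439] yaw 3.2 j [ 0.04  0.54 -0.48  1.99  0.38  0.7  -0.62] F [ 3.8 -1.7  6. ] w 0.0434
shift [ 0.9 -1.7  1.4] turn [ 0.001 -0.001 -0.005]
```

View pics/s4.png

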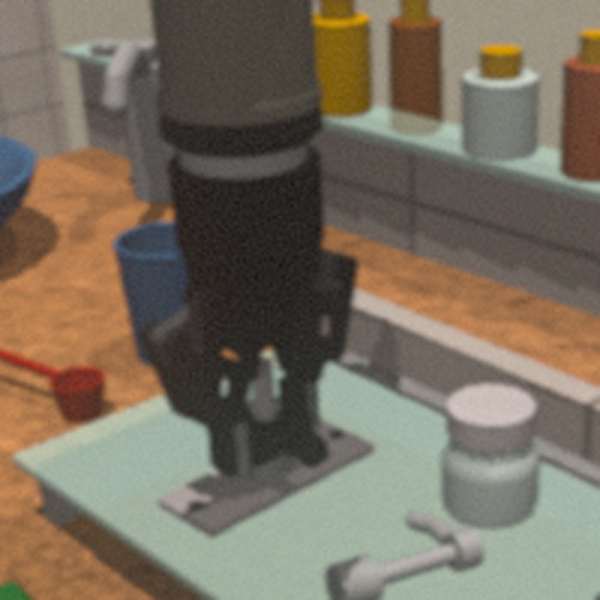

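The grip width is 43.4 mm, so the jaws are on the 44 mm flats. Loosening by 60°.

Request:
{"op": "servo_tool", "data": {
  "motion": [
    [[1, 0, 0, 0, -0.12, 0, 0], [1, 0, 0, 0, -0.24, 0, 0], [1, 0, 0, 0, -0.36, 0, 0], [1, 0, 0, 0, -0.48, 0, 0], [1, 0, 0, 0, -0.6, 0, 0], [1, 0, 0, 0, -0.72, 0, 0], [1, 0, 0, 0, -0.84, 0, 0], [1, 0, 0, 0, -0.95, 0, 0], [1, 0, 0, 0, -1.05, 0, 0], [1, 0, 0, 0, -1.05, 0, 0]]
  ],
  "squeeze": 40
}}

```text
t: 4.75
eef_pos: [0.5288, 0.12, 0.0439]
tool_rot: [0.363, 1.537, -0.361]
wrist_force: [1.9, -1.9, 9.5]
grip_width: 0.0435
```

Request:
{"op": "servo_tool", "data": {
  "motion": [
    [[1, 0, 0, 0, 0, 0, 0], [1, 0, 0, 0, 0, 0, 0], [1, 0, 0, 0, 0, 0, 0]]
  ]
}}

```text
t: 5.05
eef_pos: [0.5288, 0.12, 0.0438]
tool_rot: [0.365, 1.536, -0.363]
wrist_force: [1.1, -1.8, 8.9]
grip_width: 0.0434
```

```bash
python3 go.py .043 63.2
```

```text
t 5.05 pos [0.5288 0.12   0.0438] yaw 63.4 j [ 0.23  0.61 -0.73  1.97  0.58  0.77  0.27] F [ 1.1 -1.8  8.9] w 0.0434
shift [ 0.8 -1.6 -0.5] turn [ 0.004  0.003 -0.002]
```

The nut turned about 60°, to yaw 63.4, with the grip intact. Next: open, rise 33 mm, and line the jaws up across the bar at yaw 132.6.

Request:
{"op": "servo_tool", "data": {
  "motion": [
    [[-1, 0, 0, 0, 0, 0, 0], [-1, 0, 0, 0, 0, 0, 0], [-1, 0, 0, 0, 0, 0, 0], [-1, 0, 0, 0, 0, 0, 0], [-1, -17, 0, 0, 0, 0, 0], [-1, -33, 0, 0, 0, 0, 0], [-1, -33, 0, 0, 0, 0, 0], [-1, -33, 0, 0, 0, 0, 0]]
  ]
}}

```text
t: 5.85
eef_pos: [0.5276, 0.12, 0.0764]
tool_rot: [0.364, 1.538, -0.363]
wrist_force: [-0.5, -0.2, 0.3]
grip_width: 0.0852
```

Request:
{"op": "servo_tool", "data": {
  "motion": [
    [[-1, 0, 0, 0, -0.14, 0, 0], [-1, 0, 0, 0, -0.28, 0, 0], [-1, 0, 0, 0, -0.42, 0, 0], [-1, 0, 0, 0, -0.56, 0, 0], [-1, 0, 0, 0, -0.7, 0, 0], [-1, 0, 0, 0, -0.84, 0, 0], [-1, 0, 0, 0, -0.98, 0, 0], [-1, 0, 0, 0, -1.12, 0, 0], [-1, 0, 0, 0, -1.21, 0, 0], [-1, 0, 0, 0, -1.21, 0, 0]]
  ]
}}

```text
t: 6.85
eef_pos: [0.5266, 0.1196, 0.0748]
tool_rot: [-0.583, 1.492, 0.584]
wrist_force: [-0.5, -0.5, 0.2]
grip_width: 0.0854
```

```bash
python3 - <<'E'
from h import *
p,d=eyes.read_camera('side')
cv2.imwrite('pics/s5.png',cv2.resize(p[60:260,110:310,::-1],None,fx=3,fy=3,interpolation=cv2.INTER_CUBIC))
E
python3 go.py .077 132.6
```

```text
t 6.9 pos [0.5266 0.1196 0.0749] yaw 132.6 j [ 0.44  0.68 -1.03  1.95  0.73  0.94  1.35] F [-0.4 -0.2  1.7] w 0.0853
shift [-2.1 -1.4  0.2] turn [ 0.    -0.001 -0.001]
```

View pics/s5.png

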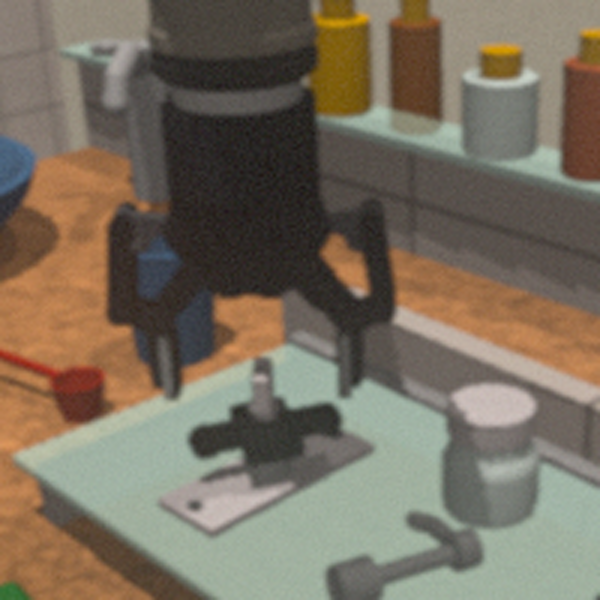

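The nut is clearly rotated, and the jaws straddle the bar at crop (262,390). Correcting by 2 mm and closing.

Request:
{"op": "servo_tool", "data": {
  "motion": [
    [[-1, -2, -1, 0, 0, 0, 0], [0, -2, -1, 0, 0, 0, 0], [0, -2, -1, 0, 0, 0, 0], [0.6, -2, -1, 0, 0, 0, 0], [0.6, -2, -1, 0, 0, 0, 0], [1, -2, -1, 0, 0, 0, 0], [1, -2, -1, 0, 0, 0, 0], [1, -2, -1, 0, 0, 0, 0]]
  ],
  "squeeze": 40
}}

```text
t: 7.7
eef_pos: [0.528, 0.1186, 0.0774]
tool_rot: [-0.584, 1.491, 0.582]
wrist_force: [2.0, -2.6, 1.1]
grip_width: 0.0094
```

```bash
python3 go.py .077 90.4
```

```text
t 7.7 pos [0.528  0.1186 0.0774] yaw 132.7 j [ 0.44  0.68 -1.04  1.95  0.73  0.95  1.36] F [ 2.  -2.6  1.1] w 0.0094
shift [ 0.4  0.3 -0.1] turn [0.739 0.    0.001]
```

Width is 9.4 mm, so the jaws hold the bar. Turning it clockwise 42° into line.

Request:
{"op": "servo_tool", "data": {
  "motion": [
    [[1, 0, 0, 0, 0.11, 0, 0], [1, 0, 0, 0, 0.22, 0, 0], [1, 0, 0, 0, 0.33, 0, 0], [1, 0, 0, 0, 0.44, 0, 0], [1, 0, 0, 0, 0.55, 0, 0], [1, 0, 0, 0, 0.66, 0, 0], [1, 0, 0, 0, 0.74, 0, 0], [1, 0, 0, 0, 0.74, 0, 0], [1, 0, 0, 0, 0.74, 0, 0], [1, 0, 0, 0, 0.74, 0, 0]]
  ]
}}

```text
t: 8.7
eef_pos: [0.5276, 0.1197, 0.0774]
tool_rot: [-0.006, 1.571, 0.007]
wrist_force: [0.1, 0.6, 2.1]
grip_width: 0.0092
```

Request:
{"op": "servo_tool", "data": {
  "motion": [
    [[-1, 0, 0, 0, 0, 0, 0], [-1, 0, 0, 0, 0, 0, 0], [-1, 0, 0, 0, 0, 0, 0], [-1, 0, 0, 0, 0, 0, 0], [-1, 0, 0, 0, 0, 0, 0], [-1, -10, 0, 0, 0, 0, 0], [-1, -10, 0, 0, 0, 0, 0]]
  ]
}}

```text
t: 9.4
eef_pos: [0.5284, 0.1197, 0.0887]
tool_rot: [-0.004, 1.569, 0.005]
wrist_force: [0.2, 0.3, 0.1]
grip_width: 0.0856
```

```bash
python3 - <<'E'
from h import *
p,d=eyes.read_camera('side')
cv2.imwrite('pics/s6.png',cv2.resize(p[60:260,110:310,::-1],None,fx=3,fy=3,interpolation=cv2.INTER_CUBIC))
E
python3 go.py .077 63.2
```

```text
t 9.45 pos [0.5282 0.1195 0.0882] yaw 90.4 j [ 0.35  0.59 -0.89  1.94  0.59  0.89  0.73] F [-0.3 -0.5 -0.5] w 0.0854
shift [11.2 -0.7 -0.5] turn [ 0.474  0.002 -0.001]
```

View pics/s6.png

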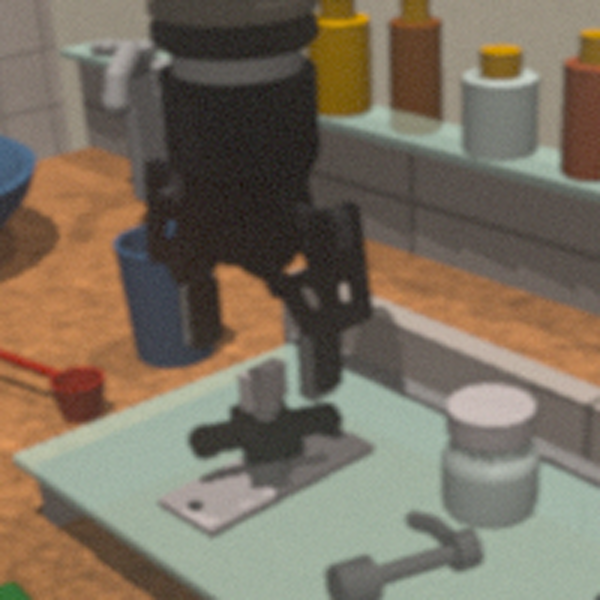

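The bar now lies along the plate and the nut is unmoved. Turning the jaws back to yaw 63.3, then down and gripping the nut.

Request:
{"op": "servo_tool", "data": {
  "motion": [
    [[-1, 0, -0.5, -0.5, 0.14, 0, 0], [-1, 0, -0.5, -0.5, 0.28, 0, 0], [-1, 0, -0.5, -0.5, 0.42, 0, 0], [-1, 0, -0.5, -0.5, 0.472, 0, 0], [-1, 0, -0.5, -0.5, 0.472, 0, 0], [-1, 0, -0.5, -0.5, 0.472, 0, 0]]
  ]
}}

```text
t: 10.05
eef_pos: [0.5271, 0.1187, 0.0874]
tool_rot: [0.364, 1.54, -0.364]
wrist_force: [-1.1, 0.3, 0.2]
grip_width: 0.0857
```

Request:
{"op": "servo_tool", "data": {
  "motion": [
    [[-1, 20, 0, 0, 0, 0, 0], [-1, 36, 0, 0, 0, 0, 0], [-1, 44, 0, 0, 0, 0, 0], [-1, 44, 0, 0, 0, 0, 0], [0, 44, 0, 0, 0, 0, 0], [0, 44, 0, 0, 0, 0, 0], [0.2, 44, 0, 0, 0, 0, 0], [1, 44, 0, 0, 0, 0, 0], [1, 44, 0, 0, 0, 0, 0]]
  ]
}}

```text
t: 10.95
eef_pos: [0.5283, 0.1202, 0.0444]
tool_rot: [0.367, 1.537, -0.362]
wrist_force: [1.8, 4.2, 5.0]
grip_width: 0.0432
```

```bash
python3 go.py .0435 2
```

```text
t 10.95 pos [0.5283 0.1202 0.0444] yaw 63.4 j [ 0.23  0.61 -0.73  1.97  0.58  0.77  0.27] F [1.8 4.2 5. ] w 0.0432
shift [ 0.9 -1.6  0.1] turn [ 1.071 -0.    -0.004]
```

Gripped on the flats again (43.2 mm). Tightening.

Request:
{"op": "servo_tool", "data": {
  "motion": [
    [[1, 0, 0, 0, 0.12, 0, 0], [1, 0, 0, 0, 0.24, 0, 0], [1, 0, 0, 0, 0.36, 0, 0], [1, 0, 0, 0, 0.48, 0, 0], [1, 0, 0, 0, 0.6, 0, 0], [1, 0, 0, 0, 0.72, 0, 0], [1, 0, 0, 0, 0.84, 0, 0], [1, 0, 0, 0, 0.96, 0, 0], [1, 0, 0, 0, 1.03, 0, 0], [1, 0, 0, 0, 1.07, 0, 0]]
  ]
}}

```text
t: 11.95
eef_pos: [0.5292, 0.1208, 0.0445]
tool_rot: [1.189, 1.224, -1.179]
wrist_force: [4.6, 4.8, 1.5]
grip_width: 0.044
```

Request:
{"op": "servo_tool", "data": {
  "motion": [
    [[1, 0, 0, 0, 0, 0, 0], [1, 0, 0, 0, 0, 0, 0], [1, 0, 0, 0, 0, 0, 0]]
  ]
}}

```text
t: 12.25
eef_pos: [0.5292, 0.1208, 0.0445]
tool_rot: [1.187, 1.225, -1.178]
wrist_force: [3.9, 5.9, 1.1]
grip_width: 0.0432
```

```bash
python3 go.py .0435 0.4; python3 -c "
from h import *
print(status.read_state()['ft_torque'])"
```

```text
t 12.25 pos [0.5292 0.1208 0.0445] yaw 2.0 j [ 0.04  0.54 -0.48  1.99  0.38  0.7  -0.64] F [3.9 5.9 1.1] w 0.0432
shift [ 0.9 -1.6  1.9] turn [ 0.029 -0.003 -0.005]
[ 1.10379636 -0.80085005 -0.10536334]
```

The nut is at yaw 2.0 against 0.4 for tight, well inside 10°. Releasing and backing off to check.

Request:
{"op": "servo_tool", "data": {
  "motion": [
    [[-1, 0, 0, 0, 0, 0, 0], [-1, 0, 0, 0, 0, 0, 0], [-1, 0, 0, 0, 0, 0, 0], [-1, 0, 0, 0, 0, 0, 0], [-1, 0, 0, 0, 0, 0, 0], [-1, -30, 0, 0, 0, 0, 0], [-1, -70, 0, 0, 0, 0, 0], [-1, -120, 0, 0, 0, 0, 0], [-1, -150, 0, 0, 0, 0, 0], [-1, -150, 0, 0, 0, 0, 0]]
  ]
}}

```text
t: 13.25
eef_pos: [0.5298, 0.1197, 0.1981]
tool_rot: [1.189, 1.22, -1.177]
wrist_force: [0.1, 0.9, -1.2]
grip_width: 0.0858
```

Request:
{"op": "servo_tool", "data": {
  "motion": [
    [[-1, 0, 0, 50, 0, 0, 0], [-1, 0, 0, 100, 0, 0, 0], [-1, 0, 0, 150, 0, 0, 0], [-1, 0, 0, 200, 0, 0, 0], [-1, 0, 0, 250, 0, 0, 0], [-1, 0, 0, 250, 0, 0, 0], [-1, 0, 0, 250, 0, 0, 0], [-1, 0, 0, 250, 0, 0, 0], [-1, 0, 0, 250, 0, 0, 0]]
  ]
}}

```text
t: 14.15
eef_pos: [0.5358, -0.1293, 0.1931]
tool_rot: [1.182, 1.228, -1.181]
wrist_force: [-0.8, 0.4, -0.8]
grip_width: 0.0852
```

```bash
python3 - <<'E'
from h import *
p,d=eyes.read_camera('top')
cv2.imwrite('pics/c2.png',cv2.resize(p[160:250,150:240,::-1],None,fx=6.5,fy=6.5,interpolation=cv2.INTER_CUBIC))
E
python3 go.py .2 0
```

```text
t 14.2 pos [ 0.5359 -0.1295  0.1932] yaw 2.2 j [ 0.51  0.34 -0.47  1.86  0.18  0.99 -0.  ] F [0.3 0.2 0.2] w 0.0856
shift [  -6.7    1.2 -248.4] turn [ 0.038 -0.     0.   ]
```

View pics/c2.png

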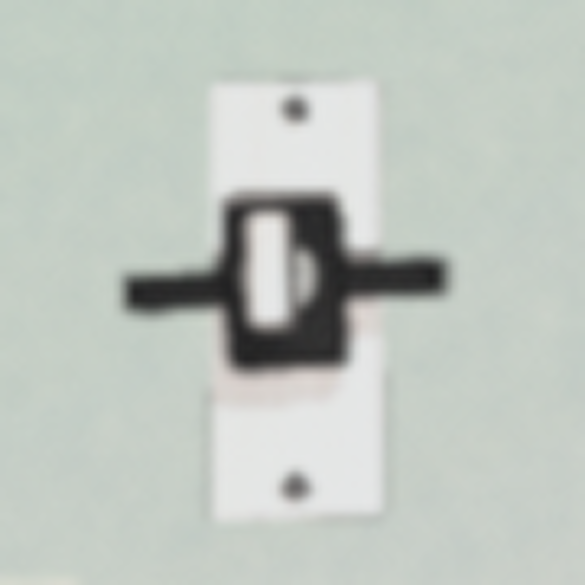

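The wings run from (125,293) to (445,275), about 2° off square, and the bar at (268,270) is parallel to the plate. The robot is clear, so I'm handing in.

```bash
python3 -c "
from rig import job
print(job.finish_job())"
```

```text
the job is handed in; nothing more can be done
None
```

I handed the job in at about 14 s of the 54 s allowed; no verdict is reported. I loosened the wing nut about 60° anticlockwise. I then turned the bar about 42° clockwise into line with the plate, retightened the nut and let go.

- **Final checks:** the last top view shows the wings about 2° off square across the plate and the bar parallel to its long side. The robot is clear of everything and the wrist force is near zero.
- **Disagreement:** the reported tool height was about 39 mm lower than the cameras showed, though x and y agreed. I went by the cameras. The grip widths bore this out: about 43 mm on the nut's 44 mm flats and 9.4 mm on the 10 mm bar.

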